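# Load the vial carousel into the autosampler's slide-out chassis

### The arm

A 7-joint arm with a two-finger parallel gripper is mounted at the origin on a cart in front of the work surface, level with it; the furniture and walls round the work are solid. World frame = base frame: x ahead of the robot, y to its left, z up, the work surface at z = 0. Lengths are in m, angles in rad, forces in N, time in s.
With the tool pointing down it reaches from about 0.425 to 0.95 m from the base axis. Payload 16.7 kg.
Tool frame: the origin (TCP) lies on the centre line of the jaws, within the pads' length; the fingertips stand 19 mm ahead of it and the grasp point (between the pads) is the TCP (ctrl.tip_extent is the distance from the TCP to the fingertips, in m); z points along the fingers, y is the line along which they close (so a half turn about z gives the same grasp; the last joint's range is limited). The gripper opens to 94 mm and grips with 3 to 60 N. Pads are 16 mm wide; open, the fingers measure 119 mm over their backs; the gripper's body (75 mm by 177 mm) begins 78 mm behind the grasp point.
Start: joints at [1.075, 0.426, 0.074, 1.606, -0.034, 1.111, -0.067], TCP at [0.229, -0.635, 0.224] pointing down, gripper open.
Joint ranges: [-2.85, 2.85], [-0.5, 2.14], [-1.23, 1.37], [0.21, 2.46], [-1.02, 4.16], [0.16, 2.05], [-2.73, 2.73]. Speed limits (rad/s): [1.89, 1.89, 2.39, 2.39, 3.01, 3.01, 3.01].

### API

Orientations are given as a unit quaternion [x, y, z, w].
In Python, from cell import ctrl, cams gives the robot as it stands.
- The arm moves only by the tool arm_command, never from a script. Its argument "increments" is a list of rows, each an object with "linear": the shift along the world's x, y, z in mm, a list of three; "rot": the turn, a rotation vector about the world's x, y, z in rad, a list of three. In form: [{"linear": [x, y, z], "rot": [rx, ry, rz]}, ...]. A call has 1 to 10 rows; each row shifts and turns the commanded pose from where the row before left it; what a row does not reach is not made up. A row lasts 1/10 s, in which the tool goes at most 50 mm and 8.59 degrees, less where a joint would pass 70% of its speed; a pose out of reach is approached as far as the arm can. A call is refused whole if a number of a shift passes 50 or a number of a turn 0.15, either way. A call with a gripper value outside its range is refused whole. "claw" is the finger opening in mm, from 0 to 94, set as the call begins (left out, the last holds). The fingers move at their own pace and stop on an object; "force" is the grip in N (left out, the last holds). Time passes only in rows, so rows that do not move let the fingers close. It gives the time, the measured TCP pose, the force, the opening and the grip force at its end, in the units of the state.
- ctrl.get_state(): the state, without advancing time (a new reading comes with each control period).
- cams.get_image(name): name is "side" or "top" or "wrist"; returns the picture (400x640x3 uint8, red, green, blue); there is no depth.
- cams.camera_model(name): a dict with "fx", "fy", "cx", "cy" (pixels), "dist" ([k1, k2, p1, p2, k3] as OpenCV has them; the pictures are not rectified), "R" (3x3) and "t" (3): a world point X has camera coordinates R X + t; the wrist camera has in their place "hand_eye" (4x4, takes a point from camera to tool coordinates, whose origin is the TCP and whose axes are the flange's). Camera axes: x right, y down, z forward; pixel columns grow to the right and rows downward; lengths in m; the calibration is good to about 2 mm. A picture is of the moment at which its call begins: read the wrist's pose just before it. camera_model takes no time and is no camera call.
- ctrl.close_job(): hands the job in; it is judged then, once.
The state is a dict: "time": time; "joints": joint angles; "joint_velocities": joint speeds; "effort": joint torques, N m; "tool_pos": TCP position; "tool_rot": TCP orientation; "contact_force": force on the tool from outside, world axes, zero at the start; "torque": the same for the moment, N m; "finger_gap": opening from 0.0 (shut) to 1.0 (fully open); "grip_force": force on a finger pad.
Only numpy, scipy, OpenCV 4.12 (cv2) and the standard library are available. Lean on these libraries where they do the work, as an engineer would, in place of code of your own. Each camera call takes 0.05 s, during which the arm holds its last target. There are 200 camera calls.

### The job

Pull the autosampler's chassis out by its handle until its slides lock, then lower the loose vial carousel onto the drive spindle, turned so that it sits fully down over the drive dog, and let go of it. Then hold the release lever at the chassis's right side down to slide the chassis off its lock, and push it gently until it is fully home with the carousel still seated; keep the carousel upright and do not drop it, and leave the things round about where they are.

Things in the scene. Friction and masses are not known exactly. Their poses are not given: they have to be found in the camera images.
- autosampler: Bench instrument, fixed: open-fronted grey case 212 mm wide, 280 deep, 150 high. Origin: middle of its front face at bench level. x points into the case (the chassis comes out along -x), y to its left seen from the front, z up. In the case's mouth, on the right, is a strike that locks the pulled-out chassis. A timer lies on top.
- chassis (a joint): How far the chassis is out, m: 0 home at its stop, 0.150 outer stop. Past 0.146 the release lever's tooth snaps down behind the strike: locked between 0.145 and 0.150. To return, hold the pad down and push its lip 20 to 40 mm inwards; then let go and push the handle or panel. Friction 2 N plus 8 N per m/s; about 4 N more from 0.125 to 0.146 out.
- handle (a point): Middle of the chassis's handle: a level round steel bar 11 mm thick, 110 mm long, 35 mm in front of the white panel and 116 mm above the bench, on two posts 93 mm apart; a finger finds 29 mm of room behind it. The panel's top edge is 146 mm above the bench. Axes as the autosampler's; moves with the chassis.
- drive (a point): Centre of the upper face of the spindle's 80 mm flange, 36 mm above the bench, 124 mm behind the handle bar on the chassis's midline (chassis walls 142 mm apart, 88 mm above the bench). On it stands the steel drive dog: a tang 34 mm long (this point's x), 12 mm wide, 13 mm high, its top 4 mm tapered. Turns with the spindle; outside the case only with the chassis pulled out.
- carousel: Loose vial carousel, 124 mm across, 98 high, about 0.3 kg. Origin: centre of its underside, z up. Six fixed vials (tops at z 68 mm) round a post with a black grip bar: 46 mm long (x), 12 wide (y), z 70 to 98; take it across the 12 mm. Slot in the underside 37 x 15 mm, 16 deep, along x like the bar; fits the dog either way round. Seated: origin at drive.
- release (a joint): Release lever on the chassis's right side, rad: 0 at rest, 0.22 pressed. Its black thumb pad (36 mm along x, 24 wide, top 117 mm above the bench; centre 106 mm behind the handle bar, 88 mm right of it) goes 10 mm down with 2 to 5 N and springs back; a lip 9 mm high closes its rear end, 19 mm behind the centre. The tooth is clear of the strike above 0.16 (8 mm down).
- tape_roll: Bystander: roll of tape lying flat, 77 mm across, 19 mm high. Origin: centre of its underside.
- film_box: Bystander: carton 55 x 128 x 54 mm on the bench, right of the autosampler. Origin: centre of its underside.
- spindle (a joint): Angle of the drive spindle about the vertical, rad; 0 has the dog along the autosampler's x. It starts anywhere from -0.8 to 0.8, may stay there, and turns stiffly (0.03 N m).
- bottle_small: Bystander: small plastic bottle with a screw cap, 42 mm across, 78 mm high, on the bench. Origin: centre of its underside.

How it is judged:
By the outcome, as a careful person would: the job done as asked, in the order asked, and still so for the second after the job is handed in, with the robot touching nothing.
It also fails if it takes over 72 s, if anything falls off the work surface, if the arm or the gripper's body presses on something with over 40 N, if the wrist force passes 120 N, or if a joint passes its speed limit or range.

## Working session

There is one attempt and no reset: what is moved stays moved. The work goes in short steps, Python scripts to look and compute and a tool call to move; the robot and the scene stay as the last step left them, time stands still between calls to the robot, and variables do not carry over. Pictures are saved under pics/ and viewed, at most 12 in all, crops included, and the job is handed in when it is done.

Besides the shell and the picture viewer there is one more tool, called after "Request:" by a JSON object that holds its "fn" and its "kwargs". arm_command: Moves the arm, as the interface text tells. Its arguments: {"type":"object","properties":{"increments":{"type":"array","items":{"type":"object","properties":{"linear":{"type":"array","items":{"type":"number"}},"rot":{"type":"array","items":{"type":"number"}}}}},"claw":{"type":"number"},"force":{"type":"number"}},"required":["increments"]}

```bash
ls; mkdir -p pics
python3 - <<'E'
from cell import ctrl,cams
import cv2,numpy as np
s=ctrl.get_state();print({k:np.round(v,3).tolist() for k,v in s.items()})
for n in("side","top","wrist"):
    im=cams.get_image(n);cv2.imwrite(f"pics/{n}0.png",im[:,:,::-1]);m=cams.camera_model(n);print(n,{k:np.round(v,3).tolist() for k,v in m.items()})
E
```

```text
pics
{'time': 0.0, 'joints': [1.075, 0.427, 0.074, 1.607, -0.034, 1.111, -0.067], 'joint_velocities': [0.0, -0.0, 0.001, 0.001, 0.001, 0.001, -0.0], 'effort': [0.002, -93.581, 3.667, -45.419, -0.049, 0.02, 0.0], 'tool_pos': [0.229, -0.635, 0.224], 'tool_rot': [0.985, 0.172, -0.0, -0.001], 'contact_force': [-0.111, 0.642, -0.585], 'torque': [-0.006, -0.026, -0.004], 'grip_force': 0.0, 'finger_gap': 1.001}
side {'fx': 477.388, 'fy': 477.388, 'cx': 322.106, 'cy': 197.365, 'dist': [-0.116, 0.0, 0.0, 0.0, 0.0], 'R': [[-0.427, -0.904, 0.003], [-0.358, 0.166, -0.919], [0.83, -0.393, -0.395]], 't': [0.163, 0.295, 1.163]}
top {'fx': 496.205, 'fy': 496.205, 'cx': 310.789, 'cy': 195.848, 'dist': [-0.053, 0.0, 0.0, 0.0, 0.0], 'R': [[0.125, -0.992, -0.001], [-0.924, -0.116, -0.364], [0.361, 0.046, -0.932]], 't': [-0.164, 0.553, 1.8]}
wrist {'fx': 278.54, 'fy': 278.54, 'cx': 320.176, 'cy': 197.206, 'dist': [0.015, 0.0, 0.0, 0.0, 0.0], 'hand_eye': [[-0.0, -0.959, -0.283, 0.082], [1.0, -0.0, -0.001, -0.0], [0.001, -0.283, 0.959, -0.16], [0.0, 0.0, 0.0, 1.0]]}
```

View pics/top0.png

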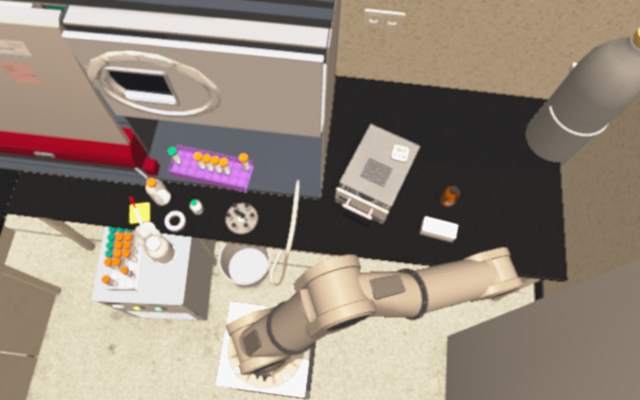

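View pics/side0.png

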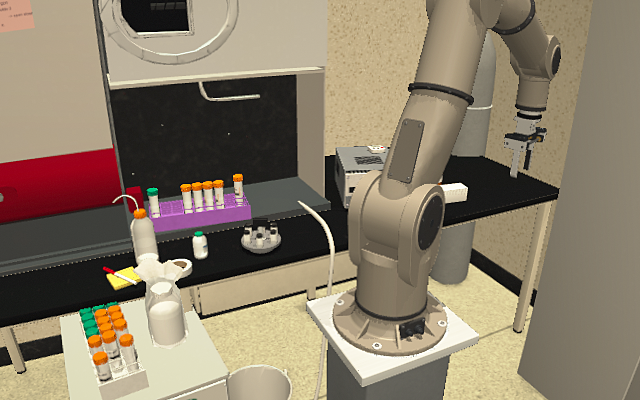

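The top view shows the autosampler at about (378,170) with its handle near (357,208), the carousel at (241,217), the tape roll at (175,220), the bottle at (196,206) and the film box at (439,229). In the side view the arm mostly hides the autosampler.

```bash
cat > h.py <<'E'
from cell import ctrl,cams
import cv2,numpy as np
from scipy.spatial.transform import Rotation as Ro
def cam(n,s=None):
    m=cams.camera_model(n);K=np.array([[m['fx'],0,m['cx']],[0,m['fy'],m['cy']],[0,0,1.]])
    if 'R' in m: return K,np.array(m['dist']),np.array(m['R']),np.array(m['t'])
    s=s or ctrl.get_state();T=np.eye(4);T[:3,:3]=Ro.from_quat(s['tool_rot']).as_matrix();T[:3,3]=s['tool_pos']
    T=np.linalg.inv(T@np.array(m['hand_eye']));return K,np.array(m['dist']),T[:3,:3],T[:3,3]
def ray(c,px):
    K,d,R,t=c;u=cv2.undistortPoints(np.float64(px).reshape(-1,1,2),K,d)[:,0]
    return -R.T@t,np.c_[u,np.ones(len(u))]@R
def onz(c,px,z):
    o,D=ray(c,px);return o+D*((z-o[2])/D[:,2])[:,None]
def proj(c,P):
    K,d,R,t=c;return cv2.projectPoints(np.float64(P).reshape(-1,1,3),cv2.Rodrigues(R)[0],t,K,d)[0][:,0]
def snap(n,f):
    c=cam(n) if n!='wrist' else cam(n,ctrl.get_state());im=cams.get_image(n)[:,:,::-1].copy();cv2.imwrite('pics/'+f,im);return c,im
E
python3 - <<'E'
from h import *
im=cv2.imread('pics/top0.png');cv2.imwrite('pics/t1.png',cv2.resize(im[115:255,210:450],(0,0),fx=3.3,fy=3.3,interpolation=cv2.INTER_CUBIC))
c=cam('top')
print(np.round(onz(c,[[241,217]],.03),3),np.round(onz(c,[[357,208]],.116),3),np.round(onz(c,[[372,125],[419,144],[384,220],[337,192]],.15),3))
E
```

```text
[[0.475 0.172 0.03 ]] [[ 0.538 -0.273  0.116]] [[ 0.881 -0.299  0.15 ]
 [ 0.82  -0.488  0.15 ]
 [ 0.491 -0.374  0.15 ]
 [ 0.579 -0.191  0.15 ]]
```

View pics/t1.png

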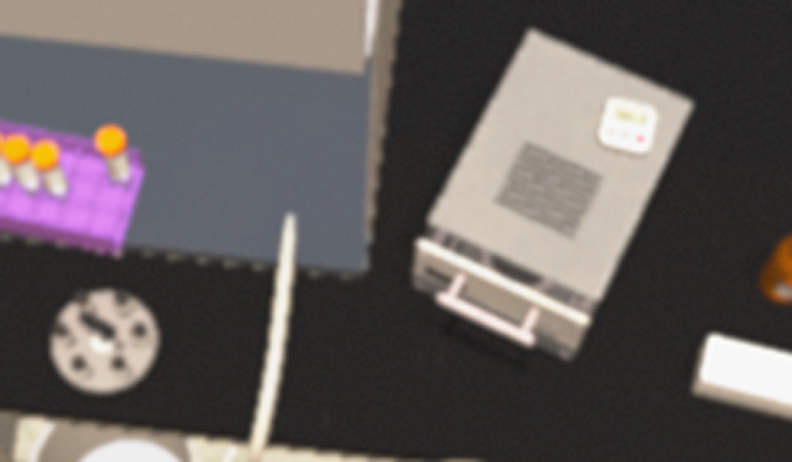

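The crop shows the case roof corners at crop (532,28), (693,103), (428,222), (600,303). The handle bar runs from (440,297) to (531,341), and the panel's top edge from (418,240) to (588,322). The carousel centre is at (104,340), with its bar near (97,325).

Run:
```python
from h import *
c=cam('top');f=lambda L,z:onz(c,np.array(L)/3.3+[210,115]-.35,z)
r=f([[532,28],[693,103],[600,303],[428,222]],.15);h=f([[440,297],[531,341]],.118);p=f([[418,240],[588,322]],.146)
print(np.round(r,3),np.round(h,3),np.round(p,3))
a=lambda v:np.degrees(np.arctan2(v[1],v[0]))
print('yaws',a(r[0]-r[3]),a(r[1]-r[2]),a(r[0]-r[1])-90,a(h[0]-h[1])-90,a(p[0]-p[1])-90,'len',[np.linalg.norm(v) for v in (r[0]-r[3],r[0]-r[1],h[0]-h[1],p[0]-p[1])],'h mid',h.mean(0), p.mean(0))
s=ctrl.get_state();print(Ro.from_quat(s['tool_rot']).as_matrix().round(3))
```

```text
[[ 0.889 -0.294  0.15 ]
 [ 0.812 -0.491  0.15 ]
 [ 0.547 -0.398  0.15 ]
 [ 0.621 -0.196  0.15 ]] [[ 0.544 -0.219  0.118]
 [ 0.503 -0.327  0.118]] [[ 0.599 -0.187  0.146]
 [ 0.524 -0.387  0.146]]
yaws -20.091139979173622 -19.305933353167312 -21.222813687229987 -20.383919304568494 -20.574957382601255 len [np.float64(0.2852359621708452), np.float64(0.21171524853252047), np.float64(0.11514968802553363), np.float64(0.2135935196694574)] h mid [ 0.52355297 -0.27338063  0.118     ] [ 0.56154294 -0.28677408  0.146     ]
[[ 0.941  0.339 -0.   ]
 [ 0.339 -0.941  0.001]
 [-0.    -0.001 -1.   ]]
```

Request:
{"fn": "arm_command", "kwargs": {"increments": [{"linear":[15,18,5],"rot":[0,0,0.04]},{"linear":[28,34,5],"rot":[0,0,0.083]},{"linear":[28,34,5],"rot":[0,0,0.083]},{"linear":[28,34,5],"rot":[0,0,0.083]},{"linear":[28,34,5],"rot":[0,0,0.083]},{"linear":[28,34,5],"rot":[0,0,0.083]},{"linear":[28,34,5],"rot":[0,0,0.083]},{"linear":[28,34,5],"rot":[0,0,0.083]},{"linear":[28,34,0],"rot":[0,0,0.083]},{"linear":[28,34,0],"rot":[0,0,0.083]}], "claw": 30}}

```text
time: 1.15
tool_pos: [0.4968, -0.3087, 0.2649]
tool_rot: [0.843, 0.539, 0.0, 0.0]
contact_force: [0.1, -0.1, -1.1]
finger_gap: 0.316
grip_force: 0.0
```

Request:
{"fn": "arm_command", "kwargs": {"increments": [{"linear":[28,34,0],"rot":[0,0,0.083]},{"linear":[0,4,0],"rot":[0,0,0]},{"linear":[0,0,0],"rot":[0,0,0]}]}}

```text
time: 1.45
tool_pos: [0.5242, -0.2712, 0.2644]
tool_rot: [0.82, 0.572, -0.0, -0.0]
contact_force: [-0.6, -1.5, 0.1]
finger_gap: 0.318
grip_force: 0.0
```

Run:
```python
from h import *
c,im=snap('wrist','w1.png')
s=ctrl.get_state();print(s['time'],np.round(s['tool_pos'],4),Ro.from_quat(s['tool_rot']).as_matrix()[:,1].round(3),s['finger_gap'])
```

```text
1.5 [ 0.5235 -0.2728  0.2644] [ 0.938 -0.347 -0.   ] 0.31440368860796497
```

View pics/w1.png

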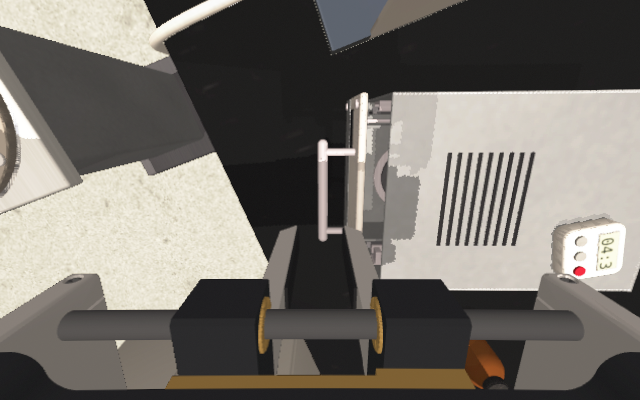

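The wrist view shows the handle bar at columns 318–328, from (323,141) to (323,240). The panel's top edge is at about column 360, and the fingers straddle the bar's line.

Run:
```python
from h import *
c=cam('wrist');s=ctrl.get_state()
h=onz(c,[[323,143],[323,238]],.116);f=onz(c,[[393,93],[382,290]],.15);p=onz(c,[[356,95],[357,235]],.146)
T=Ro.from_quat(s['tool_rot']).as_matrix()
print(h.round(4),p.round(4))
for q in(h,f,p):
  d=(q-s['tool_pos'])@T;print('tool',d.round(4),'mid',q.mean(0).round(4),'len',np.linalg.norm(q[0]-q[1]),'yaw',np.degrees(np.arctan2(*(q[0]-q[1])[1::-1]))-90)
```

```text
[[ 0.5441 -0.2236  0.116 ]
 [ 0.5051 -0.3297  0.116 ]] [[ 0.5893 -0.1899  0.146 ]
 [ 0.5455 -0.3261  0.146 ]]
tool [[ 0.0534  0.0024  0.1484]
 [-0.0598  0.0026  0.1484]] mid [ 0.5246 -0.2767  0.116 ] len 0.11312419740509819 yaw -20.169355446914082
tool [[ 0.102   0.0666  0.1143]
 [-0.1084  0.0696  0.1144]] mid [ 0.5861 -0.2994  0.15  ] len 0.2104341180601973 yaw -19.502312229907957
tool [[ 0.1006  0.033   0.1184]
 [-0.0424  0.0393  0.1184]] mid [ 0.5674 -0.258   0.146 ] len 0.1430971201160322 yaw -17.794943754777805
```

Request:
{"fn": "arm_command", "kwargs": {"increments": [{"linear":[1,-4,-20],"rot":[0,0,0]},{"linear":[0,0,-40],"rot":[0,0,0]},{"linear":[0,0,-40],"rot":[0,0,0]},{"linear":[0,0,-30],"rot":[0,0,0]},{"linear":[0,0,-16],"rot":[0,0,0]},{"linear":[0,0,0],"rot":[0,0,0]}]}}

```text
time: 2.1
tool_pos: [0.5225, -0.2778, 0.1163]
tool_rot: [0.822, 0.57, -0.001, -0.002]
contact_force: [-0.4, -0.1, -0.4]
finger_gap: 0.321
grip_force: 0.0
```

Request:
{"fn": "arm_command", "kwargs": {"increments": [{"linear":[0,0,0],"rot":[0,0,0]},{"linear":[0,0,0],"rot":[0,0,0]},{"linear":[0,0,0],"rot":[0,0,0]}], "claw": 5, "force": 25}}

```text
time: 2.4
tool_pos: [0.5251, -0.2776, 0.1197]
tool_rot: [0.821, 0.571, 0.0, 0.001]
contact_force: [2.1, -2.0, 4.6]
finger_gap: 0.11
grip_force: 25.0
```

Request:
{"fn": "arm_command", "kwargs": {"increments": [{"linear":[-5,1.8,0],"rot":[0,0,0]},{"linear":[-14,5.2,0],"rot":[0,0,0]},{"linear":[-14,5.2,0],"rot":[0,0,0]},{"linear":[-14,5.2,0],"rot":[0,0,0]},{"linear":[-14,5.2,0],"rot":[0,0,0]},{"linear":[-14,5.2,0],"rot":[0,0,0]},{"linear":[-14,5.2,0],"rot":[0,0,0]},{"linear":[-14,5.2,0],"rot":[0,0,0]},{"linear":[-12,4.4,0],"rot":[0,0,0]}]}}

```text
time: 3.3
tool_pos: [0.4101, -0.2355, 0.1197]
tool_rot: [0.821, 0.571, 0.001, 0.002]
contact_force: [1.9, -7.8, 5.9]
finger_gap: 0.111
grip_force: 25.0
```

Request:
{"fn": "arm_command", "kwargs": {"increments": [{"linear":[-7,2.6,0],"rot":[0,0,0]},{"linear":[-7,2.6,0],"rot":[0,0,0]},{"linear":[-7,2.6,0],"rot":[0,0,0]},{"linear":[-3,1.1,0],"rot":[0,0,0]},{"linear":[0,0,0],"rot":[0,0,0]},{"linear":[0,0,0],"rot":[0,0,0]}]}}

```text
time: 3.9
tool_pos: [0.3938, -0.2287, 0.121]
tool_rot: [0.821, 0.571, 0.005, 0.007]
contact_force: [45.0, -22.6, -34.4]
finger_gap: 0.307
grip_force: 25.0
```

Run:
```python
from h import *
c,im=snap('wrist','w2.png');c2,i2=snap('top','t2.png')
i2=cv2.resize(i2[150:290,300:440],(400,400),interpolation=cv2.INTER_CUBIC)
cv2.imwrite('pics/m2.png',np.hstack([cv2.resize(im,(400,250))if 0 else im[:,140:540],i2]))
s=ctrl.get_state();print({k:np.round(v,3).tolist() for k,v in s.items()})
```

```text
{'time': 4.0, 'joints': [0.649, 0.21, -0.292, 2.18, 0.089, 0.745, -0.056], 'joint_velocities': [0.001, 0.001, 0.001, -0.001, 0.001, 0.001, 0.001], 'effort': [1.429, -66.469, -1.772, -11.192, -1.929, 16.816, 0.068], 'tool_pos': [0.394, -0.229, 0.121], 'tool_rot': [0.821, 0.571, 0.005, 0.007], 'contact_force': [45.645, -22.747, -33.153], 'torque': [-5.067, -10.167, -0.014], 'grip_force': 24.974, 'finger_gap': 0.306}
```

View pics/m2.png

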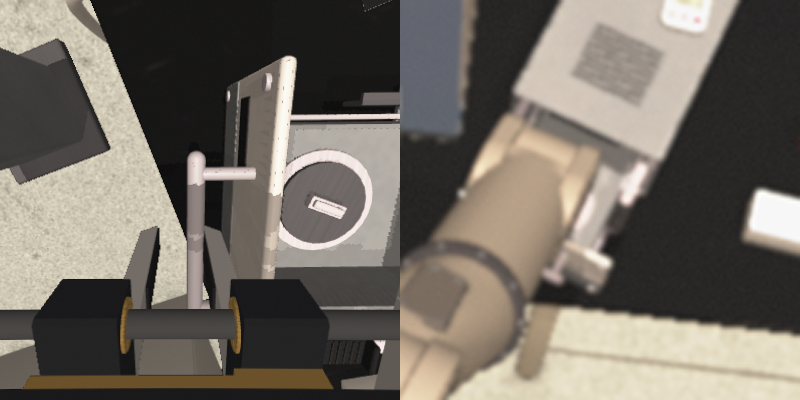

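The chassis probably started about 19 mm out: the panel stood that far in front of the case. If so it is now hard on its outer stop. I'll ease off, then push lightly to test the lock.

Request:
{"fn": "arm_command", "kwargs": {"increments": [{"linear":[5,-2,0],"rot":[0,0,0]},{"linear":[5,-2,0],"rot":[0,0,0]},{"linear":[5,-2,0],"rot":[0,0,0]},{"linear":[3,-1,0],"rot":[0,0,0]},{"linear":[0,0,0],"rot":[0,0,0]},{"linear":[0,0,0],"rot":[0,0,0]}]}}

```text
time: 4.6
tool_pos: [0.406, -0.2333, 0.1207]
tool_rot: [0.821, 0.571, 0.001, 0.002]
contact_force: [2.3, -0.5, 23.2]
finger_gap: 0.109
grip_force: 25.0
```

Request:
{"fn": "arm_command", "kwargs": {"increments": [{"linear":[4,-1.5,0],"rot":[0,0,0]},{"linear":[0,0,0],"rot":[0,0,0]}]}}

```text
time: 4.8
tool_pos: [0.4079, -0.2342, 0.1201]
tool_rot: [0.821, 0.571, -0.0, 0.001]
contact_force: [-8.7, 3.1, 29.4]
finger_gap: 0.109
grip_force: 25.0
```

Request:
{"fn": "arm_command", "kwargs": {"increments": [{"linear":[4,-1.5,0],"rot":[0,0,0]},{"linear":[0,0,0],"rot":[0,0,0]}]}}

```text
time: 5.0
tool_pos: [0.4082, -0.2346, 0.1188]
tool_rot: [0.821, 0.571, -0.002, -0.002]
contact_force: [-23.1, 8.3, 31.4]
finger_gap: 0.109
grip_force: 25.0
```

Request:
{"fn": "arm_command", "kwargs": {"increments": [{"linear":[-6,2,0],"rot":[0,0,0]},{"linear":[0,0,3],"rot":[0,0,0]},{"linear":[0,0,0],"rot":[0,0,0]}], "claw": 30}}

```text
time: 5.3
tool_pos: [0.406, -0.2336, 0.1221]
tool_rot: [0.821, 0.571, 0.0, 0.0]
contact_force: [0.7, -0.5, -0.0]
finger_gap: 0.306
grip_force: 0.0
```

Request:
{"fn": "arm_command", "kwargs": {"increments": [{"linear":[0,0,20],"rot":[0,0,0]},{"linear":[0,0,40],"rot":[0,0,0]},{"linear":[0,0,40],"rot":[0,0,0]},{"linear":[0,0,40],"rot":[0,0,0]},{"linear":[20,-36,30],"rot":[0,0,0]},{"linear":[30,-36,30],"rot":[0,0,0]},{"linear":[40,-30,20],"rot":[0,0,0]},{"linear":[10,-20,0],"rot":[0,0,0]},{"linear":[0,0,0],"rot":[0,0,0]},{"linear":[0,0,0],"rot":[0,0,0]}]}}

```text
time: 6.3
tool_pos: [0.4995, -0.3489, 0.3359]
tool_rot: [0.821, 0.571, -0.0, -0.001]
contact_force: [-0.4, 0.7, -0.7]
finger_gap: 0.319
grip_force: 0.0
```

Run:
```python
from h import *
s=ctrl.get_state();c,im=snap('wrist','w3.png');print(s['tool_pos'],s['time'])
```

```text
[ 0.49945424 -0.34893632  0.33587157] 6.3
```

View pics/w3.png

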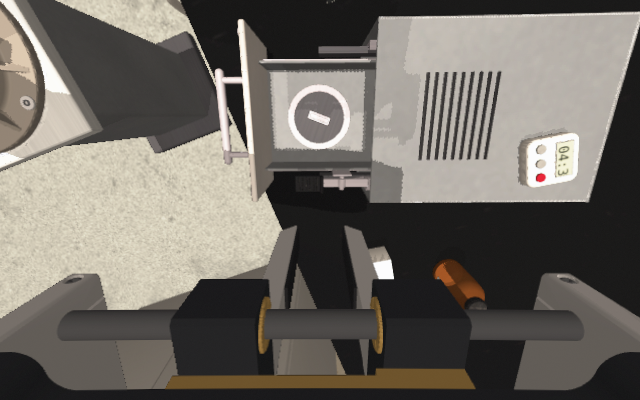

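The wrist view shows the flange ring centred near (319,117), with the dog at (318,118) tilted clockwise. The handle is at (222,115), the black pad at (308,184) and its lever at (345,182).

Run:
```python
from h import *
im=cv2.imread('pics/w3.png');c=cam('wrist');g=cv2.cvtColor(im,cv2.COLOR_BGR2GRAY)
ax=np.array([.938,-.346,0]);ay=np.array([.346,.938,0])
b=(g>170).astype(np.uint8);n,l,st,ce=cv2.connectedComponentsWithStats(b)
for i in range(1,n):
    x,y,w,h,a=st[i]
    if 270<ce[i][0]<365 and 70<ce[i][1]<165 and a>40:
        cn=max(cv2.findContours((l==i).astype(np.uint8),0,1)[0],key=cv2.contourArea)
        P=onz(c,cn[:,0].astype(float),.049 if w<40 else .036)
        r=cv2.minAreaRect((P[:,:2]*1000).astype(np.float32));bx=cv2.boxPoints(r)
        e=[bx[1]-bx[0],bx[2]-bx[1]];e=max(e,key=np.linalg.norm)
        print(st[i],ce[i],'rect',np.round(r[0],1),np.round(r[1],1),'long axis deg',np.degrees(np.arctan2(e[1],e[0]))%180)
h=onz(c,[[221,75],[226,155]],.116);hm=h.mean(0);print('handle',h.round(4),hm.round(4),'pred drive',(hm+.124*ax).round(4),'pad',(hm+.106*ax-.088*ay).round(4))
print('pad seen',onz(c,[[308,184]],.117).round(4))
print('case corners',onz(c,[[379,17],[371,202]],.15).round(4))
```

```text
[ 271   72   94   79 4870] [317.46344969 107.13162218] rect [ 524.9 -265.7] [117.4 144.5] long axis deg 159.6312
[308 111  22  14 182] [318.39010989 117.3956044 ] rect [ 523.3 -272.9] [12.4 33.6] long axis deg 139.31448
handle [[ 0.4269 -0.1823  0.116 ]
 [ 0.3887 -0.275   0.116 ]] [ 0.4078 -0.2286  0.116 ] pred drive [ 0.5241 -0.2715  0.116 ] pad [ 0.4768 -0.3479  0.116 ]
pad seen [[ 0.479  -0.3514  0.117 ]]
case corners [[ 0.6222 -0.1977  0.15  ]
 [ 0.5515 -0.3954  0.15  ]]
```

Run:
```python
from h import *
def tri(a,b):
    o1,d1=ray(cam('top'),[a]);o2,d2=ray(cam('side'),[b]);d1=d1[0];d2=d2[0]
    A=np.c_[d1,-d2];x,*_=np.linalg.lstsq(A,o2-o1,rcond=None);return ((o1+d1*x[0]+o2+d2*x[1])/2).round(3),np.linalg.norm(o1+d1*x[0]-o2-d2*x[1]).round(3)
print(tri([297,182],[300,203]),tri([276,282],[331,300]))
for z in(0,.1,.2,.3):print(z,onz(cam('top'),[[297,182],[290,230],[325,190]],z).round(3))
```

```text
(array([ 0.642, -0.032,  0.044]), np.float64(0.008)) (array([ 0.27 ,  0.016, -0.119]), np.float64(0.012))
0 [[ 0.663 -0.024 -0.   ]
 [ 0.455 -0.025  0.   ]
 [ 0.642 -0.143  0.   ]]
0.1 [[ 0.622 -0.033  0.1  ]
 [ 0.425 -0.033  0.1  ]
 [ 0.602 -0.145  0.1  ]]
0.2 [[ 0.58  -0.041  0.2  ]
 [ 0.394 -0.041  0.2  ]
 [ 0.561 -0.147  0.2  ]]
0.3 [[ 0.538 -0.05   0.3  ]
 [ 0.364 -0.05   0.3  ]
 [ 0.521 -0.149  0.3  ]]
```

Request:
{"fn": "arm_command", "kwargs": {"increments": [{"linear":[-2,18,0],"rot":[0,0,0]},{"linear":[-4,37,0],"rot":[0,0,0]},{"linear":[-4,37,0],"rot":[0,0,0]},{"linear":[-4,37,0],"rot":[0,0,0]},{"linear":[-4,37,0],"rot":[0,0,0]},{"linear":[-4,37,0],"rot":[0,0,0]},{"linear":[-5,37,0],"rot":[0,0,0]},{"linear":[-5,37,0],"rot":[0,0,0]},{"linear":[-5,37,0],"rot":[0,0,0]},{"linear":[-5,37,0],"rot":[0,0,0]}], "claw": 50}}

```text
time: 7.35
tool_pos: [0.4558, 0.0044, 0.3366]
tool_rot: [0.821, 0.572, -0.0, 0.001]
contact_force: [1.5, 0.8, 0.0]
finger_gap: 0.534
grip_force: 0.0
```

Request:
{"fn": "arm_command", "kwargs": {"increments": [{"linear":[-5,37,0],"rot":[0,0,0]},{"linear":[-5,37,0],"rot":[0,0,0]},{"linear":[0,21,0],"rot":[0,0,0]},{"linear":[0,0,0],"rot":[0,0,0]},{"linear":[0,0,0],"rot":[0,0,0]}]}}

```text
time: 7.85
tool_pos: [0.4465, 0.0973, 0.3365]
tool_rot: [0.82, 0.572, -0.0, 0.001]
contact_force: [-0.4, -0.3, -0.1]
finger_gap: 0.533
grip_force: 0.0
```

Run:
```python
from h import *
s=ctrl.get_state();c,im=snap('wrist','w4.png');print(s['tool_pos'],s['joints'],s['time'])
```

```text
[0.44648185 0.09733748 0.33647411] [ 0.2713805   0.00212477 -0.61751672  1.88972451  0.00239073  1.25008275
 -0.70042873] 7.85
```

View pics/w4.png

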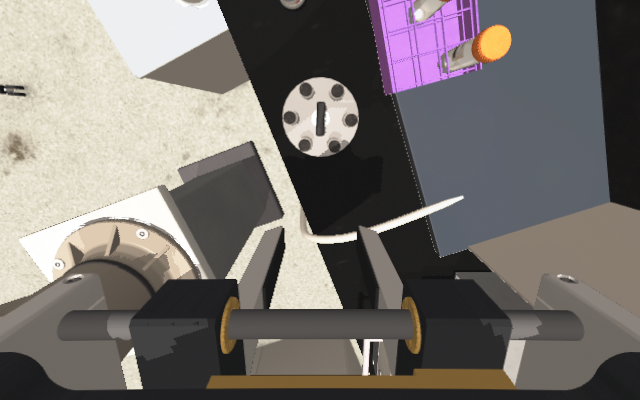

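The wrist view shows the carousel disc centred at (320,117), with its black bar from about (321,101) to (319,136), roughly along the tool x.

Run:
```python
from h import *
im=cv2.imread('pics/w4.png');c=cam('wrist');g=cv2.cvtColor(im,cv2.COLOR_BGR2GRAY)
T=Ro.from_quat(ctrl.get_state()['tool_rot']).as_matrix();p=np.array(ctrl.get_state()['tool_pos'])
for th in(60,80):
  b=(g<th).astype(np.uint8);n,l,st,ce=cv2.connectedComponentsWithStats(b)
  i=[i for i in range(1,n) if 300<ce[i][0]<340 and 105<ce[i][1]<130 and st[i][4]<2000 and st[i][4]>100][0]
  cn=max(cv2.findContours((l==i).astype(np.uint8),0,1)[0],key=cv2.contourArea)
  P=onz(c,cn[:,0].astype(float),.098);r=cv2.minAreaRect((P[:,:2]*1000).astype(np.float32));bx=cv2.boxPoints(r)
  e=max([bx[1]-bx[0],bx[2]-bx[1]],key=np.linalg.norm)
  print(st[i],np.round(r[0],1),np.round(r[1],1),np.degrees(np.arctan2(e[1],e[0]))%180)
b=((g>100)).astype(np.uint8);n,l,st,ce=cv2.connectedComponentsWithStats(b);i=l[100,300];print(st[i],ce[i])
cn=max(cv2.findContours((l==i).astype(np.uint8),0,1)[0],key=cv2.contourArea)
for z in(.02,.03):print((r:=cv2.minEnclosingCircle((onz(c,cn[:,0].astype(float),z)[:,:2]*1000).astype(np.float32))))
print('camera',-(c[2].T@c[3]),'tool yaw',np.degrees(np.arctan2(T[1,0],T[0,0])))
```

```text
Traceback (most recent call last):
IndexError: list index out of range
```

Run:
```python
from h import *
im=cv2.imread('pics/w4.png');c=cam('wrist');g=cv2.cvtColor(im,cv2.COLOR_BGR2GRAY)
print(g[96:142:3,308:332:2])
T=Ro.from_quat(ctrl.get_state()['tool_rot']).as_matrix()
for th in(60,80,100):
  b=(g<th).astype(np.uint8);b[:,:306]=0;b[:,331:]=0;b[:96]=0;b[141:]=0
  n,l,st,ce=cv2.connectedComponentsWithStats(b);i=1+np.argmax(st[1:,4])
  cn=max(cv2.findContours((l==i).astype(np.uint8),0,1)[0],key=cv2.contourArea)
  P=onz(c,cn[:,0].astype(float),.098);r=cv2.minAreaRect((P[:,:2]*1000).astype(np.float32));bx=cv2.boxPoints(r)
  e=max([bx[1]-bx[0],bx[2]-bx[1]],key=np.linalg.norm)
  print(st[i],np.round(r[0],1),np.round(r[1],1),np.degrees(np.arctan2(e[1],e[0]))%180)
b=((g>100)).astype(np.uint8);n,l,st,ce=cv2.connectedComponentsWithStats(b);i=l[100,300];print(st[i],ce[i])
print('camera',-(c[2].T@c[3]),'tool yaw',np.degrees(np.arctan2(T[1,0],T[0,0])))
```

```text
[[146 154 134 213 213 213 213 213 212 212 212 144]
 [135 187 213 213 213 213 213 213 213 213 212 212]
 [213 213 213 213 191  84  46  69 128 213 213 211]
 [212 212 212 213 179  59  72  76  57 190 211 210]
 [212 212 212 212 179  56  73  76  47 140 220 229]
 [212 212 208 243 215  61  74  75  72 197 225 229]
 [212 212 244 255 215  64  75  71  70 239 252 229]
 [221 222 255 255 194  67  76  66 124 242 255 229]
 [229 231 255 255 151  70  76  63  99 243 254 228]
 [229 229 245 255 152  74  74  59 120 255 243 228]
 [229 229 229 235  83  76  71  65 126 225 229 228]
 [223 229 229 229  75  87  76  61  94 228 228 228]
 [209 209 225 229  68  87  73  58  93 200 228 228]
 [207 208 208 228 158  85  85 111 192 228 226 206]
 [163 160 207 228 228 228 228 228 227 227 218 159]
 [ 74 168 180 227 227 227 227 227 227 216 169 155]]
[317 102   5  25  33] [471.5 177.1] [31.9  5.1] 59.679142
[316 102  10  33 240] [473.7 170. ] [42.6 11.2] 66.925385
[316 102  10  34 269] [473.4 169.5] [43.9 11.5] 67.31057
[ 282   77   77   80 3837] [319.94031796 116.21657545]
camera [0.47501306 0.17434965 0.49684392] tool yaw 69.66070181885138
```

Request:
{"fn": "arm_command", "kwargs": {"increments": [{"linear":[7,18,-10],"rot":[0,0,-0.044]},{"linear":[10,27,-30],"rot":[0,0,0]},{"linear":[10,27,-40],"rot":[0,0,0]},{"linear":[0,0,-50],"rot":[0,0,0]},{"linear":[0,0,-50],"rot":[0,0,0]},{"linear":[0,0,-35],"rot":[0,0,0]},{"linear":[0,0,-20],"rot":[0,0,0]},{"linear":[0,0,-10],"rot":[0,0,0]},{"linear":[0,0,0],"rot":[0,0,0]}], "claw": 34}}

```text
time: 8.8
tool_pos: [0.4741, 0.1681, 0.0907]
tool_rot: [0.833, 0.553, -0.001, -0.0]
contact_force: [0.1, -0.3, -0.0]
finger_gap: 0.361
grip_force: 0.0
```

Request:
{"fn": "arm_command", "kwargs": {"increments": [{"linear":[0,0,0],"rot":[0,0,0]},{"linear":[0,0,0],"rot":[0,0,0]},{"linear":[0,0,0],"rot":[0,0,0]},{"linear":[0,0,0],"rot":[0,0,0]}], "claw": 5, "force": 30}}

```text
time: 9.2
tool_pos: [0.4748, 0.1689, 0.092]
tool_rot: [0.833, 0.553, 0.0, 0.0]
contact_force: [-0.1, -0.5, -1.5]
finger_gap: 0.128
grip_force: 30.0
```

Request:
{"fn": "arm_command", "kwargs": {"increments": [{"linear":[0,0,5],"rot":[0,0,0]},{"linear":[0,0,25],"rot":[0,0,0]},{"linear":[0,0,40],"rot":[0,0,0]},{"linear":[0,0,40],"rot":[0,0,0]},{"linear":[0,0,40],"rot":[0,0,0]},{"linear":[0,0,20],"rot":[0,0,0]},{"linear":[0,0,0],"rot":[0,0,0]},{"linear":[0,0,0],"rot":[0,0,0]}]}}

```text
time: 10.0
tool_pos: [0.4742, 0.1686, 0.2611]
tool_rot: [0.833, 0.553, -0.0, 0.0]
contact_force: [-0.2, -0.6, -3.9]
finger_gap: 0.123
grip_force: 30.0
```

Run:
```python
from h import *
s=ctrl.get_state();c,im=snap('wrist','w5.png');T=Ro.from_quat(s['tool_rot']).as_matrix()
print(s['tool_pos'],np.degrees(np.arctan2(T[1,0],T[0,0])),T[:,2].round(4),s['contact_force'],s['finger_gap'])
```

```text
[0.47422576 0.16864134 0.26111451] 67.12053745166631 [ 1.e-04 -4.e-04 -1.e+00] [-0.23550237 -0.635905   -3.92910483] 0.12308280756757431
```

View pics/w5.png

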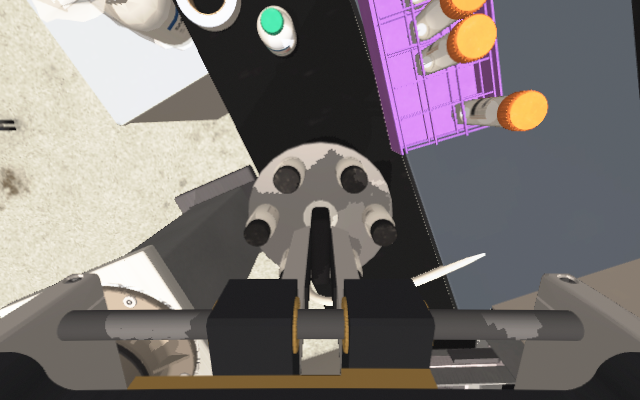

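The carousel hangs upright from the jaws. Its vial tops show at (287,180), (353,180), (258,232) and (383,232), and the last two give the carousel's centre along the bar.

Run:
```python
from h import *
im=cv2.imread('pics/w5.png');s=ctrl.get_state();c=cam('wrist',s);g=cv2.cvtColor(im,cv2.COLOR_BGR2GRAY)
T=Ro.from_quat(s['tool_rot']).as_matrix();p=np.array(s['tool_pos'])
C=[]
for u,v in[(287,180),(353,180),(258,233),(383,233)]:
  b=(g[v-17:v+17,u-17:u+17]<75).astype(np.uint8);n,l,st,ce=cv2.connectedComponentsWithStats(b);i=1+np.argmax(st[1:,4]);C.append(ce[i]+[u-17,v-17]);print(st[i],C[-1])
P=onz(c,C,p[2]-.092+.068);print(((P-p)@T).round(4),np.linalg.norm(P[2]-P[3]),np.linalg.norm(P[0]-P[1]))
# outline rays vs underside/top plane
Q=onz(c,[[247,210],[392,210],[320,141]],p[2]-.092+.012);print(((Q-p)@T).round(4))
```

```text
[  4   3  26  28 553] [286.98191682 179.32007233]
[  5   3  27  28 580] [353.50862069 179.47586207]
[  0   0  29  34 775] [253.53806452 233.66580645]
[  5   0  29  34 781] [386.62355954 233.50704225]
[[ 0.0409 -0.0231  0.024 ]
 [ 0.0408  0.022   0.0239]
 [ 0.0009 -0.0485  0.024 ]
 [ 0.0011  0.047   0.024 ]] 0.09546012058695007 0.045063856452903756
[[-0.0005 -0.0674  0.0801]
 [-0.0004  0.0648  0.0799]
 [ 0.0615 -0.0008  0.0799]]
```

Request:
{"fn": "arm_command", "kwargs": {"increments": [{"linear":[1,-10,5],"rot":[0,0,0.05]},{"linear":[3,-22,5],"rot":[0,0,0.09]},{"linear":[4,-34,4],"rot":[0,0,0.09]},{"linear":[4,-34,0],"rot":[0,0,0.09]},{"linear":[4,-34,0],"rot":[0,0,0.09]},{"linear":[4,-34,0],"rot":[0,0,0.09]},{"linear":[4,-34,0],"rot":[0,0,0.09]},{"linear":[4,-34,0],"rot":[0,0,0.09]},{"linear":[4,-34,0],"rot":[0,0,0.09]},{"linear":[4,-34,0],"rot":[0,0,0.09]}], "force": 40}}

```text
time: 11.05
tool_pos: [0.5097, -0.1363, 0.2737]
tool_rot: [0.525, 0.851, -0.0, -0.001]
contact_force: [0.0, 0.8, -2.2]
finger_gap: 0.126
grip_force: 40.0
```

Request:
{"fn": "arm_command", "kwargs": {"increments": [{"linear":[4,-34,0],"rot":[0,0,0.09]},{"linear":[3,-34,0],"rot":[0,0,0.09]},{"linear":[3,-34,0],"rot":[0,0,0.09]},{"linear":[2,-25,0],"rot":[0,0,0.09]},{"linear":[1,-11,0],"rot":[0,0,0.04]},{"linear":[0,0,0],"rot":[0,0,0]},{"linear":[0,0,0],"rot":[0,0,0]},{"linear":[0,0,0],"rot":[0,0,0]}]}}

```text
time: 11.85
tool_pos: [0.5235, -0.2717, 0.2749]
tool_rot: [0.347, 0.938, 0.0, -0.0]
contact_force: [0.1, 1.7, -2.7]
finger_gap: 0.126
grip_force: 40.0
```

Run:
```python
from h import *
s=ctrl.get_state();T=Ro.from_quat(s['tool_rot']).as_matrix()
print(s['tool_pos'],np.degrees(np.arctan2(T[1,0],T[0,0])),T[:,2].round(4),s['contact_force'],s['torque'],s['finger_gap'],np.round(s['joints'],2))
```

```text
[ 0.52347524 -0.27172704  0.27490189] 139.34769099943335 [-8.e-04  7.e-04 -1.e+00] [ 0.13911321  1.69029808 -2.67480905] [ 0.01364207 -0.17982306 -0.01797097] 0.12569486450517312 [ 0.79  0.29 -0.52  1.72  0.15  1.18  1.09]
```

Request:
{"fn": "arm_command", "kwargs": {"increments": [{"linear":[0,-1,-10],"rot":[0,0,0]},{"linear":[0,0,-25],"rot":[0,0,0]},{"linear":[0,0,-25],"rot":[0,0,0]},{"linear":[0,0,-25],"rot":[0,0,0]},{"linear":[0,0,-20],"rot":[0,0,0]},{"linear":[0,0,-13],"rot":[0,0,0]},{"linear":[0,0,-6],"rot":[0,0,0]},{"linear":[0,0,0],"rot":[0,0,0]}]}}

```text
time: 12.65
tool_pos: [0.5234, -0.2737, 0.151]
tool_rot: [0.347, 0.938, 0.0, -0.0]
contact_force: [0.2, -0.5, -3.0]
finger_gap: 0.127
grip_force: 40.0
```

Request:
{"fn": "arm_command", "kwargs": {"increments": [{"linear":[0,0,-3],"rot":[0,0,0]},{"linear":[0,0,-3],"rot":[0,0,0]},{"linear":[0,0,-3],"rot":[0,0,0]},{"linear":[0,0,-3],"rot":[0,0,0]},{"linear":[0,0,0],"rot":[0,0,0]}]}}

```text
time: 13.15
tool_pos: [0.5233, -0.274, 0.1391]
tool_rot: [0.348, 0.938, -0.0, -0.0]
contact_force: [1.1, -0.5, -3.2]
finger_gap: 0.127
grip_force: 40.0
```

Request:
{"fn": "arm_command", "kwargs": {"increments": [{"linear":[0,0,-2],"rot":[0,0,0]},{"linear":[0,0,-2],"rot":[0,0,0]},{"linear":[0,0,-2],"rot":[0,0,0]},{"linear":[0,0,0],"rot":[0,0,0]}]}}

```text
time: 13.55
tool_pos: [0.5233, -0.274, 0.1331]
tool_rot: [0.348, 0.938, 0.0, -0.0]
contact_force: [-0.2, -0.0, -2.8]
finger_gap: 0.122
grip_force: 40.0
```

Request:
{"fn": "arm_command", "kwargs": {"increments": [{"linear":[0,0,-2],"rot":[0,0,0]},{"linear":[0,0,-2],"rot":[0,0,0]},{"linear":[0,0,-2],"rot":[0,0,0]},{"linear":[0,0,0],"rot":[0,0,0]}]}}

```text
time: 13.95
tool_pos: [0.5241, -0.2743, 0.1279]
tool_rot: [0.348, 0.938, -0.0, 0.001]
contact_force: [-0.3, -0.7, 3.5]
finger_gap: 0.125
grip_force: 40.0
```

It is seated: contact came at TCP z 0.128, as expected. Next I release it and look.

Request:
{"fn": "arm_command", "kwargs": {"increments": [{"linear":[0,0,0],"rot":[0,0,0]},{"linear":[0,0,0],"rot":[0,0,0]},{"linear":[0,0,0],"rot":[0,0,0]},{"linear":[0,0,0],"rot":[0,0,0]}], "claw": 34}}

```text
time: 14.35
tool_pos: [0.5234, -0.274, 0.1274]
tool_rot: [0.348, 0.938, 0.0, -0.0]
contact_force: [-0.2, -0.3, 0.5]
finger_gap: 0.359
grip_force: 0.0
```

Request:
{"fn": "arm_command", "kwargs": {"increments": [{"linear":[0,0,10],"rot":[0,0,0]},{"linear":[0,0,30],"rot":[0,0,-0.1]},{"linear":[-5,-10,35],"rot":[0,0,-0.14]},{"linear":[-10,-16,35],"rot":[0,0,-0.14]},{"linear":[-10,-16,35],"rot":[0,0,-0.14]},{"linear":[0,-16,35],"rot":[0,0,-0.14]},{"linear":[0,-16,28],"rot":[0,0,-0.14]},{"linear":[0,0,0],"rot":[0,0,-0.14]},{"linear":[0,0,0],"rot":[0,0,-0.14]},{"linear":[0,0,0],"rot":[0,0,-0.14]}]}}

```text
time: 15.35
tool_pos: [0.4985, -0.3479, 0.3364]
tool_rot: [0.824, 0.567, 0.0, 0.0]
contact_force: [-0.1, -0.1, 0.3]
finger_gap: 0.362
grip_force: 0.0
```

Run:
```python
from h import *
s=ctrl.get_state();c,im=snap('wrist','w6.png');T=Ro.from_quat(s['tool_rot']).as_matrix()
print(s['tool_pos'],np.degrees(np.arctan2(T[1,0],T[0,0])),T[:,2].round(4),s['contact_force'],s['finger_gap'])
```

```text
[ 0.49846775 -0.34794942  0.33642597] 69.10492964111357 [ 8.e-04 -1.e-04 -1.e+00] [-0.1394824  -0.0801094   0.28454438] 0.36226156180666824
```

View pics/w6.png

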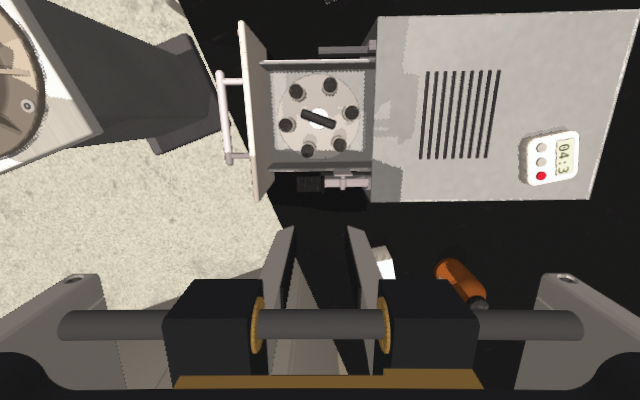

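The carousel sits level and centred in the tray at (319,117). The release pad spans columns 296–323 and rows 177–192, next to the lever at (345,182).

Run:
```python
from h import *
im=cv2.imread('pics/w6.png');s=ctrl.get_state();c=cam('wrist',s);g=cv2.cvtColor(im,cv2.COLOR_BGR2GRAY)
print(g[172:198:2,288:332:2])
P=onz(c,[[296,184],[322,184],[309,177],[309,192],[309,184.5]],.117)
ax=np.array([.938,-.346,0]);ay=np.array([.346,.938,0]);print(P.round(4),P@ax,P@ay, 'tool',np.array(s['tool_pos'])@ax,np.array(s['tool_pos'])@ay)
d=np.array([.5235,-.2738,0]);print('from drive',d-.018*ax-.088*ay)
```

```text
[[ 18  19  17  18  18  19  18  18  17  19  18  18  18  18  19  20  25  35
   34  35  36  35]
 [ 20  18  18  18  19  19  17  19  17  19  17  17  17  16  17  18  31  42
   45  45  46  44]
 [ 18  18  19  19  22  28  26  27  25  28  28  27  29  29  29  29  31  20
   55  77  77  77]
 [ 18  19  19  18  27  39  37  36  36  36  34  37  38  31  38  37  34  30
   55  92  92  94]
 [ 18  19  16  18  26  39  35  34  35  37  34  35  39  33  38  38  35  30
   94 175 176 178]
 [ 18  17  17  17  25  38  35  36  34  37  31  31  37  31  37  37  35  30
  110 181 181 182]
 [ 17  19  18  18  24  38  35  37  40  37  33  31  38  34  35  36  34  30
   89 183 183 183]
 [ 17  18  17  19  24  39  34  36  41  37  36  38  38  35  38  38  34  31
  102 166 164 164]
 [ 19  18  18  19  23  38  35  35  36  35  36  37  36  31  39  47  34  30
   25  18  18  17]
 [ 19  17  19  18  24  39  34  38  37  35  36  37  31  31  38  34  34  30
   24  17  18  16]
 [ 20  17  19  17  19  23  23  23  22  20  20  20  21  20  19  19  18  30
   24  19  18  19]
 [ 18  18  17  18  20  18  18  20  19  17  18  18  18  19  17  19  19  17
   18  18  18  17]
 [ 19  18  18  19  18  18  18  18  18  19  19  17  17  17  18  18  19  19
   19  19  18  20]]
[[ 0.4626 -0.3445  0.117 ]
 [ 0.4966 -0.3578  0.117 ]
 [ 0.4834 -0.3419  0.117 ]
 [ 0.4752 -0.362   0.117 ]
 [ 0.4793 -0.3518  0.117 ]] [0.55316667 0.58959578 0.57170573 0.57100203 0.57135648] [-0.16307968 -0.1638465  -0.15345542 -0.17508057 -0.16418288] tool 0.5879087564374148 -0.15386376814770455
from drive [ 0.476168 -0.350116  0.      ]
```

Request:
{"fn": "arm_command", "kwargs": {"increments": [{"linear":[-9,-2,-20],"rot":[0,0,0.01]},{"linear":[-9.5,-1.5,-40],"rot":[0,0,0]},{"linear":[0,0,-40],"rot":[0,0,0]},{"linear":[0,0,-40],"rot":[0,0,0]},{"linear":[0,0,-30],"rot":[0,0,0]},{"linear":[0,0,-15],"rot":[0,0,0]},{"linear":[0,0,-8],"rot":[0,0,0]},{"linear":[0,0,0],"rot":[0,0,0]}], "claw": 0, "force": 20}}

```text
time: 16.2
tool_pos: [0.4802, -0.3516, 0.1426]
tool_rot: [0.819, 0.574, 0.0, -0.0]
contact_force: [0.9, -0.2, -0.0]
finger_gap: 0.004
grip_force: 0.0
```

Request:
{"fn": "arm_command", "kwargs": {"increments": [{"linear":[0,0,-3],"rot":[0,0,0]},{"linear":[0,0,-3],"rot":[0,0,0]},{"linear":[0,0,0],"rot":[0,0,0]}]}}

```text
time: 16.5
tool_pos: [0.4801, -0.3517, 0.1369]
tool_rot: [0.819, 0.574, 0.0, 0.0]
contact_force: [0.2, -0.0, -0.0]
finger_gap: 0.004
grip_force: 0.0
```

Request:
{"fn": "arm_command", "kwargs": {"increments": [{"linear":[0,0,-3],"rot":[0,0,0]},{"linear":[0,0,-2],"rot":[0,0,0]},{"linear":[0,0,0],"rot":[0,0,0]}]}}

```text
time: 16.8
tool_pos: [0.4793, -0.3515, 0.1315]
tool_rot: [0.819, 0.573, -0.0, -0.0]
contact_force: [-4.3, 1.8, 4.9]
finger_gap: 0.008
grip_force: 2.4
```

Request:
{"fn": "arm_command", "kwargs": {"increments": [{"linear":[-3,1,0],"rot":[0,0,0]},{"linear":[0,0,-2],"rot":[0,0,0]},{"linear":[0,0,-2],"rot":[0,0,0]},{"linear":[0,0,0],"rot":[0,0,0]}]}}

```text
time: 17.2
tool_pos: [0.477, -0.3506, 0.1273]
tool_rot: [0.819, 0.574, 0.0, 0.0]
contact_force: [-0.5, -0.1, 3.7]
finger_gap: 0.003
grip_force: 1.8
```

Request:
{"fn": "arm_command", "kwargs": {"increments": [{"linear":[0,0,-2],"rot":[0,0,0]},{"linear":[0,0,-1],"rot":[0,0,0]},{"linear":[0,0,0],"rot":[0,0,0]}]}}

```text
time: 17.5
tool_pos: [0.4778, -0.3509, 0.1253]
tool_rot: [0.819, 0.574, 0.0, 0.001]
contact_force: [-0.6, 1.0, 14.4]
finger_gap: 0.008
grip_force: 7.1
```

Request:
{"fn": "arm_command", "kwargs": {"increments": [{"linear":[1.9,-0.7,0.5],"rot":[0,0,0]},{"linear":[3.8,-1.4,0],"rot":[0,0,0]},{"linear":[3.8,-1.4,0],"rot":[0,0,0]},{"linear":[3.8,-1.4,0],"rot":[0,0,0]}]}}

```text
time: 17.9
tool_pos: [0.4908, -0.3556, 0.1255]
tool_rot: [0.819, 0.574, 0.0, 0.0]
contact_force: [-1.9, 1.9, 11.2]
finger_gap: 0.004
grip_force: 5.7
```

Request:
{"fn": "arm_command", "kwargs": {"increments": [{"linear":[3.8,-1.4,0],"rot":[0,0,0]},{"linear":[3.8,-1.4,0],"rot":[0,0,0]},{"linear":[3.8,-1.4,0],"rot":[0,0,0]},{"linear":[3.8,-1.4,0],"rot":[0,0,0]},{"linear":[3.8,-1.4,0],"rot":[0,0,0]},{"linear":[2,-0.7,0],"rot":[0,0,0]},{"linear":[0,0,0],"rot":[0,0,0]}]}}

```text
time: 18.6
tool_pos: [0.5122, -0.3634, 0.1255]
tool_rot: [0.819, 0.574, 0.0, 0.001]
contact_force: [0.4, -0.5, 10.8]
finger_gap: 0.002
grip_force: 4.9
```

Request:
{"fn": "arm_command", "kwargs": {"increments": [{"linear":[0,0,15],"rot":[0,0,0]},{"linear":[0,0,40],"rot":[0,0,0]},{"linear":[0,0,40],"rot":[0,0,0]},{"linear":[-10,13,30],"rot":[0,0,0]},{"linear":[-25,30,0],"rot":[0,0,0]},{"linear":[-25,30,0],"rot":[0,0,0]},{"linear":[-25,30,0],"rot":[0,0,0]},{"linear":[-22,30,0],"rot":[0,0,0]},{"linear":[0,0,0],"rot":[0,0,0]},{"linear":[0,0,0],"rot":[0,0,0]}]}}

```text
time: 19.6
tool_pos: [0.4041, -0.2299, 0.2509]
tool_rot: [0.819, 0.574, 0.0, 0.001]
contact_force: [-1.1, -0.3, 0.5]
finger_gap: 0.006
grip_force: 0.0
```

Run:
```python
from h import *
s=ctrl.get_state();c,im=snap('wrist','w7.png');print(s['tool_pos'],s['contact_force'])
```

```text
[ 0.40413393 -0.22993778  0.25086732] [-1.08023034 -0.25879015  0.48246699]
```

View pics/w7.png

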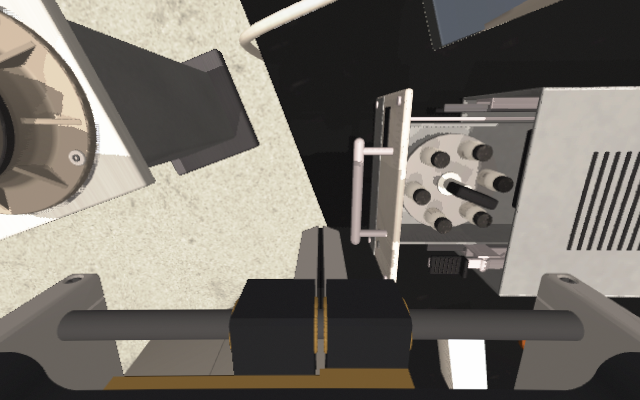

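The chassis has moved in. The handle is at columns 352–362, rows 140–242, the carousel is upright, and the pad is still outside the case at (447,263).

Run:
```python
from h import *
s=ctrl.get_state();c=cam('wrist',s);h=onz(c,[[359,143],[356,238]],.116);ax=np.array([.938,-.346,0]);ay=np.array([.346,.938,0])
f=onz(c,[[541,87],[500,296]],.15);p=np.array(s['tool_pos']);print(h@ax,h@ay,p@ax,p@ay,'case',f@ax,f@ay)
```

```text
[0.49889086 0.50012153] [-0.02144104 -0.1294722 ] 0.4591862662279473 -0.076194079071283 case [0.64948857 0.65354149] [ 0.02973281 -0.18122717]
```

Request:
{"fn": "arm_command", "kwargs": {"increments": [{"linear":[0,0,-30],"rot":[0,0,0]},{"linear":[0,0,-40],"rot":[0,0,0]},{"linear":[0,0,-40],"rot":[0,0,0]},{"linear":[0,0,-25],"rot":[0,0,0]},{"linear":[6,-2,0],"rot":[0,0,0]},{"linear":[6,-2,0],"rot":[0,0,0]},{"linear":[4,-1.5,0],"rot":[0,0,0]},{"linear":[3,-1.1,0],"rot":[0,0,0]},{"linear":[3,-1.1,0],"rot":[0,0,0]},{"linear":[4,-1.5,0],"rot":[0,0,0]}]}}

```text
time: 20.65
tool_pos: [0.4304, -0.2395, 0.1155]
tool_rot: [0.819, 0.574, -0.0, 0.0]
contact_force: [-2.7, 1.5, 1.9]
finger_gap: 0.002
grip_force: 1.2
```

Request:
{"fn": "arm_command", "kwargs": {"increments": [{"linear":[5,-1.8,0],"rot":[0,0,0]},{"linear":[5,-1.8,0],"rot":[0,0,0]},{"linear":[5,-1.8,0],"rot":[0,0,0]},{"linear":[5,-1.8,0],"rot":[0,0,0]},{"linear":[5,-1.8,0],"rot":[0,0,0]},{"linear":[5,-1.8,0],"rot":[0,0,0]},{"linear":[5,-1.8,0],"rot":[0,0,0]},{"linear":[5,-1.8,0],"rot":[0,0,0]},{"linear":[5,-1.8,0],"rot":[0,0,0]},{"linear":[5,-1.8,0],"rot":[0,0,0]}]}}

```text
time: 21.65
tool_pos: [0.4806, -0.2576, 0.1149]
tool_rot: [0.819, 0.574, -0.0, -0.0]
contact_force: [-2.9, -0.7, 1.1]
finger_gap: 0.007
grip_force: 1.2
```

Request:
{"fn": "arm_command", "kwargs": {"increments": [{"linear":[5,-1.8,0],"rot":[0,0,0]},{"linear":[5,-1.8,0],"rot":[0,0,0]},{"linear":[5,-1.8,0],"rot":[0,0,0]},{"linear":[5,-1.8,0],"rot":[0,0,0]},{"linear":[5,-1.8,0],"rot":[0,0,0]},{"linear":[5,-1.8,0],"rot":[0,0,0]},{"linear":[4,-1.5,0],"rot":[0,0,0]},{"linear":[3,-1.1,0],"rot":[0,0,0]},{"linear":[2,-0.8,0],"rot":[0,0,0]},{"linear":[2,-0.8,0],"rot":[0,0,0]}]}}

```text
time: 22.65
tool_pos: [0.5214, -0.2722, 0.1149]
tool_rot: [0.819, 0.574, 0.0, -0.0]
contact_force: [-1.8, 0.6, 0.9]
finger_gap: 0.002
grip_force: 1.1
```

Request:
{"fn": "arm_command", "kwargs": {"increments": [{"linear":[2,-0.7,0],"rot":[0,0,0]},{"linear":[2,-0.7,0],"rot":[0,0,0]},{"linear":[2,-0.7,0],"rot":[0,0,0]},{"linear":[0,0,0],"rot":[0,0,0]}]}}

```text
time: 23.05
tool_pos: [0.5277, -0.2745, 0.115]
tool_rot: [0.819, 0.574, 0.0, 0.0]
contact_force: [0.0, -0.2, 0.1]
finger_gap: 0.003
grip_force: 0.0
```

Request:
{"fn": "arm_command", "kwargs": {"increments": [{"linear":[2,-0.7,0],"rot":[0,0,0]},{"linear":[2,-0.7,0],"rot":[0,0,0]},{"linear":[0,0,0],"rot":[0,0,0]}]}}

```text
time: 23.35
tool_pos: [0.5285, -0.2748, 0.1146]
tool_rot: [0.819, 0.573, -0.002, -0.002]
contact_force: [-20.5, 8.1, 15.7]
finger_gap: 0.006
grip_force: 11.3
```

It stopped hard exactly at the predicted home position. Now I back off and check.

Request:
{"fn": "arm_command", "kwargs": {"increments": [{"linear":[-4,1.5,0],"rot":[0,0,0]},{"linear":[-8,3,0],"rot":[0,0,0]},{"linear":[-14,5,0],"rot":[0,0,0]},{"linear":[-14,5,10],"rot":[0,0,0]},{"linear":[0,0,40],"rot":[0,0,0]},{"linear":[0,0,40],"rot":[0,0,0]},{"linear":[0,0,40],"rot":[0,0,0]},{"linear":[-5,0,40],"rot":[0,0,0]},{"linear":[0,0,0],"rot":[0,0,0]},{"linear":[0,0,0],"rot":[0,0,0]}]}}

```text
time: 24.35
tool_pos: [0.4864, -0.2615, 0.2857]
tool_rot: [0.819, 0.573, 0.0, 0.001]
contact_force: [-0.3, 0.9, -0.6]
finger_gap: 0.002
grip_force: 0.0
```

Run:
```python
from h import *
s=ctrl.get_state();c,im=snap('wrist','w8.png');print(s['tool_pos'],s['contact_force'],s['time'])
```

```text
[ 0.48639843 -0.26153845  0.28567698] [-0.33720812  0.86714602 -0.63520871] 24.35
```

View pics/w8.png

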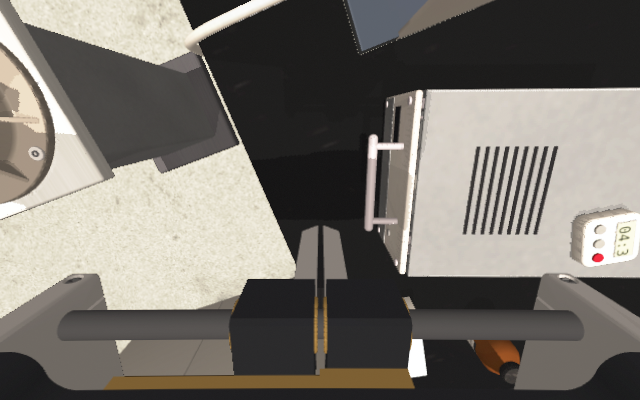

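The wrist view shows the panel flush against the case at column 412, with the handle at (371,183). The timer and bottle are where they were. I'll confirm the handle position and hand in.

Run:
```python
from h import *
s=ctrl.get_state();c=cam('wrist',s);h=onz(c,[[372,138],[369,228]],.116);u=(h@[.938,-.346,0]).mean();print(u)
if u>.604: print(ctrl.close_job())
```

```text
0.6065429884481258
the job is handed in; nothing more can be done
None
```

The job is handed in at about 24 s: the chassis was pulled out and locked, the carousel seated over the drive dog and released, and the chassis pushed back to its stop with its panel flush. I last saw the carousel upright with the chassis part-way in; once home, it is hidden inside the case.

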